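# Shift the hold on a knife blank: lock one pair of pliers, release the other

## Task

A knife blank stands spine-up in the filing fixture, held only by the locking pliers at its point, and I want to file that end next. Squeeze the open pliers shut on the tang until they snap over centre and stay locked; only then flick the release lever of the pliers at the point so that they spring fully open. The blank must stay held and where it stands the whole time, and leave the other things on the bench alone.

Things in the scene. Friction and masses are not known exactly. Their poses are not given: they have to be found in the camera images.
- fixture: Filing fixture bolted to the bench: steel plate 85 x 330 x 10 mm, wooden rest in the middle, at each end a pair of locking pliers lying level on a post, jaws inwards, handles out over the bare bench. Origin on the bench under the blank's middle; z up, y along the blank to its point end (+y, robot's left; tang at -y), x away from the robot. Fixed in a run; place and heading vary between runs.
- blank: Knife blank, a dark steel plate 5 mm thick (x), 210 mm long (y), 34 mm high (z), loose, about 0.19 kg. It stands on edge, spine up, on the rest (top 50 mm above the bench) with 25 mm of each end between a pair of jaws. Origin: middle of its lower edge; axes as the fixture's.
- blank_mid (a point): Centre of the blank, 17 mm above its lower edge.
- tang_jaw: Moving jaw (bearing the moving handle) of the pliers at the tang (-y, right), open at the start. Origin: its pivot, 71 mm above the bench. On both pliers the fixed handle is the far one (+x), the moving handle the near one (-x), the jaws close along x, and all parts are centred 71 mm above the bench; fixed handle 13 mm high, moving handle 18 mm (62 to 80 mm above the bench).
- point_jaw: Moving jaw (bearing the moving handle) of the pliers at the point (+y, left), locked on the blank at the start. Origin: its pivot, 71 mm above the bench. Jaw tips of the two pliers lie at y = -79 and +79 mm of the fixture; fixed handles end at 254 mm, moving handles (when shut) at 265 mm.
- tang_fixed_grip (a point): On the fixed handle of the tang pliers: middle of its outer (far, +x) face, 192 mm from the fixture's origin along -y. The face runs straight along y for 30 mm either side. It does not move.
- tang_moving_grip (a point): On the moving handle's outer (near, -x) face, tang pliers, across from tang_fixed_grip. Over both outer faces the handles measure about 66 mm here when open, 45 mm when locked. It takes up to about 9 N here, less farther out, most after the jaw has met the blank; then it goes over centre and stays on its stop by itself.
- tang_handle (a joint): Moving handle of the tang pliers against their jaw: 0 rad open (as found; a spring holds it there), about 0.55 locked on the blank, on its stop; over centre from about 0.47.
- point_handle (a joint): Moving handle of the pliers at the point against their jaw: about 0.55 rad locked on the blank (as found), 0 fully open; once unlocked, its spring throws it fully open.
- point_lever_tab (a point): Tab ending the release lever of the point pliers: strip 14 mm high (64 to 78 mm above the bench), 3 mm thick, between the handles, standing 20 mm past the moving handle's end and 30 mm past the fixed one's. Point: middle of its +x face, 11 mm from its end, at fixture y = +274 mm; free space on its +x side. To release, push it to -x, towards the moving handle: 8 to 16 mm, about 2 N.
- point_lever (a joint): Release lever of the pliers at the point: 0 rad at rest (a light spring brings it back), 0.24 pushed fully towards the moving handle; the first 0.1 is free play, then it lifts the link and the lock lets go by 0.2.
- handle_block: Bystander: walnut handle block, 40 x 125 x 34 mm, lying behind the fixture. Origin: underside.
- flat_file: Bystander: flat file with a turned wooden handle, 280 mm long, lying in front of the fixture. Origin: underside.
- pencil: Bystander: pencil, 173 mm long and 7 mm thick, lying in front of the fixture. Origin: underside.
- handle_scales: Bystander: two thin wooden handle scales, one on the other, 30 x 115 x 14 mm, behind the fixture. Origin: underside.
- screwdriver: Bystander: screwdriver lying at the left of the bench. Origin: underside.
- bar_stock: Bystander: flat steel bar 30 x 280 x 6 mm with a leather wrap, lying at the left. Origin: underside.
- bench_brush: Bystander: brush lying at the right of the bench. Origin: underside.
- spare_pliers: Bystander: a third, loose pair of locking pliers, shut, 195 mm long, lying flat on the bench at the right; not part of the job. Origin: underside.
Mind the look-alikes: they are no part of the job. What is meant by the blank is not orange, and is the smaller of those in its own colour.

How it is judged:
By the outcome, as a careful person would: the job done as asked, in the order asked, and still so for the second after the job is handed in, with the robot touching nothing.
It also fails if it takes over 40 s, if anything falls off the work surface, if the arm or the gripper's body presses on something with over 40 N, if the wrist force passes 120 N, or if a joint passes its speed limit or range.

## Robot

A 6-joint arm with a two-finger parallel gripper is mounted at the origin on the work surface. World frame = base frame: x ahead of the robot, y to its left, z up, the work surface at z = 0. Lengths are in mm, angles in rad, forces in N, time in s.
With the tool pointing down it reaches from about 350 to 725 mm from the base axis. Payload 4.3 kg.
Tool frame: the origin (TCP) lies between the finger pads; the fingertips stand ahead of it and the grasp point (between the pads) is the TCP (r.nose_length is the z of the fingertips in the tool frame, in mm); z points along the fingers, x is the direction in which the jaws open and shut, and the axes are right-handed (so a half turn about z gives the same grasp; the last joint's range is limited). The gripper opens to 85 mm and grips with 20 to 120 N. Pads are 22 mm wide; open, the fingers measure 114 mm over their backs; the gripper's body (76 mm by 85 mm) begins 54 mm behind the grasp point. The pads swing forward as they close: fully open they stand 13 mm farther back than shut.
Start: joints at [-1.354, 0.377, 0.081, 1.274, 0, 1.46], TCP at [184.595, -544.602, 229.629] pointing down, gripper open.
Joint ranges: [-2.72, 2.72], [-0.84, 1.66], [-1.02, 1.22], [-1.77, 2.12], [-1.37, 1.28], [-3.14, 3.14]. Speed limits (rad/s): [2.57, 2.57, 3.14, 3.14, 3.14, 3.14].

## Interface

Orientations are given as a unit quaternion [w, x, y, z].
In Python, from rig import r, grip, kinematics, get_state, snapshot, workorder, find_in gives the robot as it stands. Calls block until the motion is done:
- r.goto(position, orientation): joint-space move of the TCP to a pose.
- r.line_to(position, rot=None, v=150): straight line of the TCP; rot=None keeps the orientation; v is the mean speed in mm/s.
- r.goto_joints(angles): joint-space move.
- grip(opening, newtons=None): opening from 0.0 (shut) to 1.0 (fully open); newtons is the grip in N (None keeps the last); returns when the fingers have stopped.
- r.sleep(seconds).
- kinematics.inverse_kinematics(position, orientation): joint angles nearest the present ones, or None.
- get_state(): the state.
- snapshot(name): name is "scene" or "top" or "wrist"; returns a dict with "pixels" (384x512x3 uint8, red, green, blue), "range_z" (384x512 float32, mm along the optical axis (not along the pixel's ray), 0 where there is no reading), "fx", "fy", "cx", "cy" (pixels), "rvec" (rotation vector, rad) and "tvec" (3), from world to camera coordinates, as OpenCV has them. Camera axes: x right, y down, z forward; pixel columns grow to the right and rows downward; lengths in mm; the calibration is good to about 2 mm. A picture is of the moment at which its call begins.
A pose or a line that the arm cannot do raises r.IKError and nothing moves.
- workorder.close_job(): hands the job in, once; it reports no verdict.
Trained networks look in the newest picture that a camera, given by its name, has taken for a name from the list of things; names that differ only in an ending like _2 or _b are one class to them, and where a whole thing is asked for, a point or a joint stands for the part that bears it (a point fixed in the world has none). Each returns a list of dicts, best first, with "score" (0 to 1); they miss things now and then, are a little off and sometimes report something else, mostly with a low value. They report only what shows in the picture. A call takes as long as a camera call. They do not tell look-alikes from the thing itself.
- find_in(camera, name): "extent" ([centre column, centre row, width, height] in pixels, round what is visible of it).
The state is a dict: "time": time; "joint_pos": joint angles; "joint_velocities": joint speeds; "joint_efforts": joint torques, N m; "eef_pos": TCP position; "tcp_rot": TCP orientation; "wrist_force": force on the tool from outside, world axes, zero at the start; "wrist_torque": the same for the moment, N m; "opening": opening from 0.0 (shut) to 1.0 (fully open).
Only numpy, scipy, OpenCV 4.12 (cv2) and the standard library are available. Lean on these libraries where they do the work, as an engineer would, in place of code of your own. Each camera call takes 0.05 s, during which the arm holds its last target. There are 200 camera calls.

## Working session

There is one attempt and no reset: what is moved stays moved. The work goes in short steps, each a Python script; the robot and the scene stay as the last script left them, time stands still between calls to the robot, and variables do not carry over. Pictures are saved under pics/ and viewed, about 8 in all and at most 12, crops included, and the job is handed in when it is done.

```bash
ls; mkdir -p pics; cat > h.py <<'E'
import numpy as np, cv2
from rig import r, grip, kinematics, get_state, snapshot, workorder, find_in
from scipy.spatial.transform import Rotation as R
def cloud(s):
    z=s["range_z"]; v,u=np.mgrid[:z.shape[0],:z.shape[1]]
    c=np.stack([(u-s["cx"])/s["fx"]*z,(v-s["cy"])/s["fy"]*z,z],-1)
    M=cv2.Rodrigues(np.array(s["rvec"],float))[0]
    p=(c-np.array(s["tvec"]).ravel())@M
    p[z==0]=np.nan
    return p
def save(s,n,crop=None,k=1):
    im=s["pixels"][...,::-1]
    if crop: a,b,c,d=crop; im=im[b:d,a:c]
    cv2.imwrite("pics/"+n,cv2.resize(im,None,fx=k,fy=k,interpolation=cv2.INTER_CUBIC))
E
python3 - <<'E'
from h import *
s=snapshot("top"); save(s,"top.png",k=1.5); p=cloud(s); np.save("top_p.npy",p)
print(s["tvec"],s["rvec"],s["fx"])
for n in ["fixture","blank","tang_jaw","point_jaw","tang_fixed_grip","tang_moving_grip","point_lever_tab","blank_mid","spare_pliers","point_lever"]:
    for d in find_in("top",n)[:4]:
        u,v=d["extent"][:2]; print(n,round(d["score"],2),np.round(d["extent"]),np.round(p[int(v),int(u)]))
s=snapshot("scene"); save(s,"scene.png",k=1.5)
E
```

```text
pics
[ -22.96718923  449.99338884 1447.27252004] [ 2.14360862 -2.13598104  0.18687266] 462.9577048857959
fixture 0.65 [249. 208.  86.  15.] [411.   1.   8.]
fixture 0.61 [240. 169. 155.  45.] [528.  34.  49.]
blank 0.74 [154. 280.  12.  68.] [180. 294.  40.]
blank 0.56 [242. 163.  61.  15.] [539.  27.  86.]
point_jaw 0.76 [187. 182.  57.  26.] [479. 195.  83.]
tang_fixed_grip 0.73 [398. 155.  27.  54.] [ 585. -489.   20.]
tang_fixed_grip 0.56 [244. 170. 171.  45.] [529.  21.  48.]
tang_moving_grip 0.6 [304. 167.  33.  19.] [ 529. -171.   81.]
point_lever_tab 0.42 [164. 185.  23.   4.] [471. 268.  72.]
blank_mid 0.65 [243. 165.  46.  15.] [537.  24.  81.]
blank_mid 0.59 [156. 280.  17.  63.] [177. 291.  27.]
spare_pliers 0.77 [399. 154.  26.  56.] [ 588. -493.   20.]
point_lever 0.69 [220. 139.  38.  16.] [637.  98.  27.]
point_lever 0.55 [170. 184.  14.   5.] [474. 252.  74.]
```

View pics/top.png

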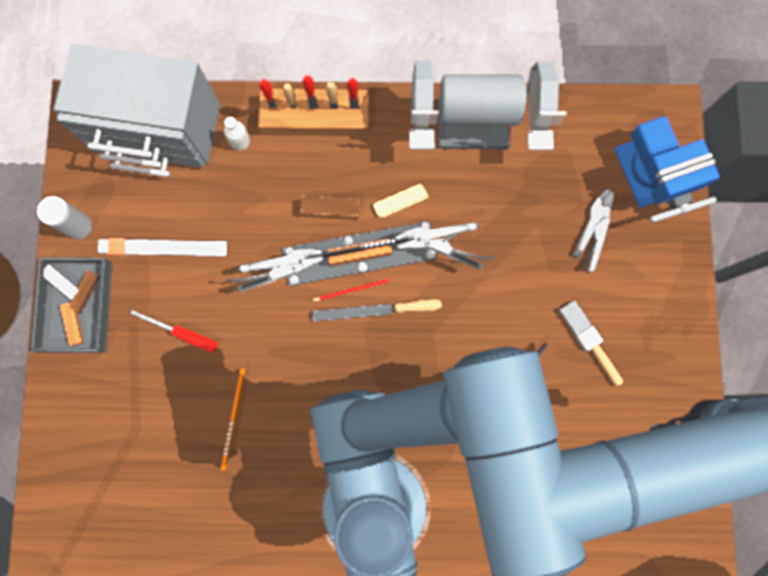

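View pics/scene.png

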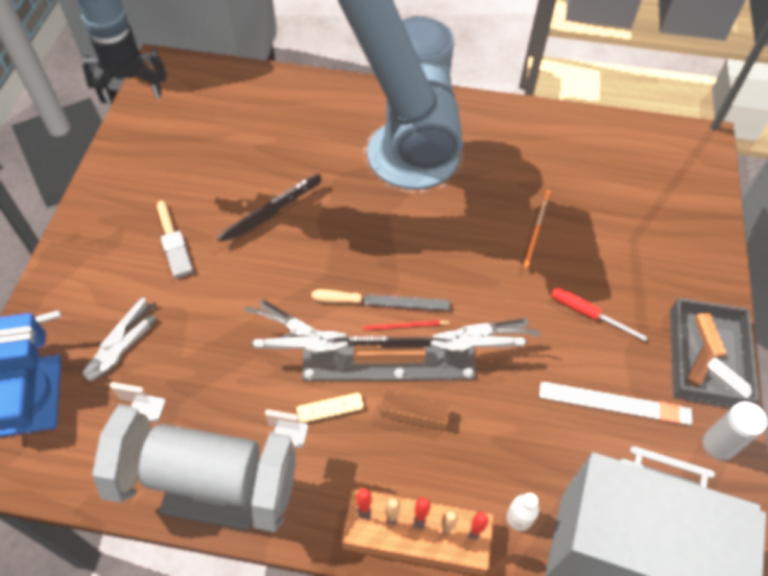

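Candidates in the top view (1.5x scaled): the pliers with the fixture at (360,252). Their tang side opens on the right at (450,240), and their point side is locked on the left at (280,265). The loose spare pliers are at (595,230). The blank is the dark plate between the jaws at about (375,245). The long dark knife at (270,205) in the scene view is only a look-alike. Next I'll fit the plate and look from close by.

```bash
cat >> h.py <<'E'
def q_of(a,flip=0,tilt=0):
    # tool down, tool x along fixture x (or -x); tilt about tool x
    x=np.array([np.cos(a),np.sin(a),0])*(-1 if flip else 1); z=np.array([0,0,-1.]); y=np.cross(z,x)
    q=(R.from_matrix(np.stack([x,y,z],1))*R.from_euler("x",tilt)).as_quat()
    return [q[3],q[0],q[1],q[2]]
def rect(p,lo,hi,c,rad):
    m=(p[...,2]>lo)&(p[...,2]<hi)&(np.hypot(p[...,0]-c[0],p[...,1]-c[1])<rad)
    return p[m]
E
python3 - <<'E'
from h import *
p=np.load("top_p.npy")
m=rect(p,6,14,(530,25),190); 
print(len(m),cv2.minAreaRect(m[:,:2].astype(np.float32)))
c=np.array([533,25]);a=.14
for f in (0,1):
    for z in (300,400):
        print(f,z,kinematics.inverse_kinematics([c[0]-40,c[1],z],q_of(a,f)))
E
```

```text
1813 ((527.763671875, 24.566513061523438), (355.1408386230469, 375.37371826171875), 21.627532958984375)
0 300 [-0.07792032  0.20058916  0.02063644  1.39084362  0.          1.35287601]
0 400 [-0.07792032  0.2309692   0.31896149  1.65878861  0.          1.35287601]
1 300 [-0.07792032  0.20058916  0.02063644  1.39084362  0.         -1.78871665]
1 400 [-0.07792032  0.2309692   0.31896149  1.65878861  0.         -1.78871665]
```

```bash
python3 - <<'E'
from h import *
a=.14
r.goto([500,25,400],q_of(a))
s=snapshot("wrist"); save(s,"w1.png",k=1.5); p=cloud(s); np.save("w1_p.npy",p); np.save("w1_i.npy",s["pixels"])
print(s["fx"],get_state()["eef_pos"],get_state()["time"])
print(np.round(p[[20,20,360,360,192],[20,490,20,490,256]]))
for n in ["fixture","blank","tang_jaw","point_jaw","tang_moving_grip","point_lever_tab"]:
    for d in find_in("wrist",n)[:2]:
        u,v=d["extent"][:2]; print(n,round(d["score"],2),np.round(d["extent"]),np.round(p[int(v),int(u)]))
E
```

```text
302.52503030091 [500.04981359  24.25812582 399.6567402 ] 3.0417
[[100. 173.   0.]
 [850. 278.   1.]
 [433.  12. 473.]
 [570.  30. 471.]
 [517. -57.  10.]]
fixture 0.9 [266. 151.  73. 301.] [524.  20.  10.]
fixture 0.38 [276. 147.   8. 133.] [534.  39.  78.]
blank 0.81 [275. 146.   8. 133.] [534.  38.  58.]
blank 0.81 [ 69. 258.  66.  51.] [ 186. -229.   29.]
tang_jaw 0.84 [255. 244.  47.  91.] [ 531. -162.    2.]
point_jaw 0.88 [261.  49.  26.  97.] [490. 172.  80.]
tang_moving_grip 0.74 [256. 267.  49.  72.] [ 540. -216.   -2.]
tang_moving_grip 0.65 [331. 198.  30.  60.] [655. -47.  13.]
```

View pics/w1.png

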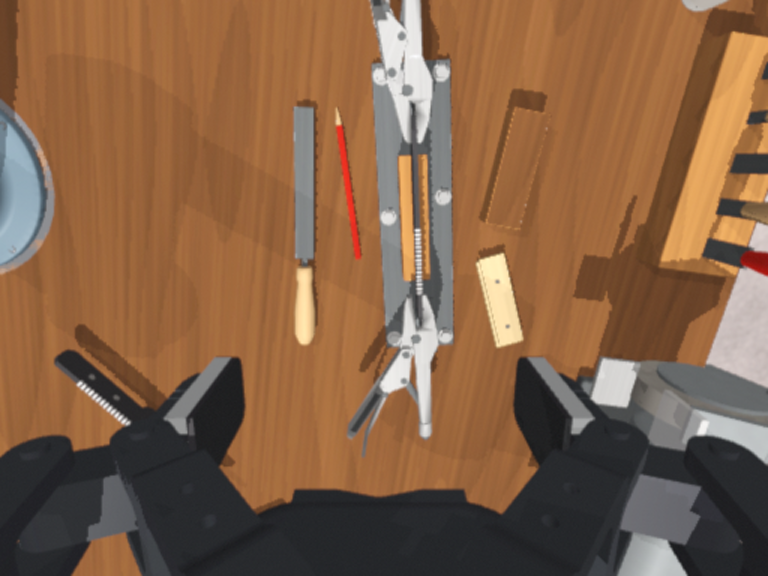

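The wrist view shows the plate at x 375–453, y 60–345. The dark blank runs down its middle at (416,210). The tang pliers are open at the bottom (410,370), and the point pliers are locked at the top (405,70). Now fitting the pose from the depth.

```bash
cat > fit.py <<'E'
from h import *
def fit(p,im,c=(530,25),a=.14):
    c=np.array(c,float)
    q=p.reshape(-1,3); 
    for k in range(4):
        ex=np.array([np.cos(a),np.sin(a)]);ey=np.array([-ex[1],ex[0]])
        L=np.stack([(q[:,:2]-c)@ex,(q[:,:2]-c)@ey,q[:,2]],1)
        b=(L[:,2]>79)&(L[:,2]<90)&(abs(L[:,0])<9-k)&(abs(L[:,1])<72)
        s,i=np.polyfit(L[b,1],L[b,0],1)
        pl=(L[:,2]>6)&(L[:,2]<14)&(abs(L[:,0])<55)&(abs(L[:,1])<185)
        print(k,b.sum(),"blank",s,i,"plate",np.round(np.percentile(L[pl],[1,50,99],axis=0)[:,:2],1).tolist())
        a-=np.arctan(s); c=c+ex*i
    return c,a,L
if __name__=="__main__":
    p=np.load("w1_p.npy"); im=np.load("w1_i.npy")
    c,a,L=fit(p,im); print(c,a)
    # handles profile in fixture frame, z>60
    for y0 in (-260,-250,-240,-225,-210,-200,-192,-180,-160,-140):
        m=(abs(L[:,1]-y0)<2)&(L[:,2]>55)&(L[:,2]<95)&(abs(L[:,0])<90)
        if m.sum(): print(y0,np.round(np.sort(L[m,0])[::1]).astype(int).tolist(), np.round(np.median(L[m,2])))
    m=(L[:,2]>60)&(L[:,2]<95)&(abs(L[:,0])<60)
    print("y extents",L[m,1].min(),L[m,1].max())
    m=(L[:,2]>6)&(L[:,2]<14)&(abs(abs(L[:,0])-32)<8)&(abs(L[:,1])<185); print("plate y",np.percentile(L[m,1],[0.5,99.5]))
E
python3 fit.py
```

```text
0 180 blank -0.03369167684428873 7.54260929331461 plate [[-35.9, -144.4], [13.2, 34.0], [53.8, 171.7]]
1 334 blank -0.020642257388662127 1.2226028009992578 plate [[-38.2, -147.8], [17.1, 27.7], [48.1, 171.5]]
2 334 blank -2.9663520255790397e-05 8.695623079107554e-05 plate [[-37.8, -148.3], [15.9, 27.5], [46.0, 171.1]]
3 334 blank -4.262730944675924e-08 1.2495856175165891e-07 plate [[-37.8, -148.3], [15.9, 27.5], [46.0, 171.1]]
[538.6731074   26.26381045] 0.19434796976332352
-260 [-74, -72, -72, -70, -70] 79.0
-250 [-72, -72, -72, -71, -70, -70, -68] 78.0
-240 [-69, -69, -69, -67, -67, -67, -5, -3, -2, 0, 1, 3, 5, 7, 9] 77.0
-225 [-88, -88, -86, -86, -86, -86, -86, -85, -84, -84, -82, -82, -80, -80, -79, -79, -77, -77, -75, -75, -63, -63, -63, -63, -61, -61, -5, -5, -3, -3, -3, -2, -2, 0, 0, 2, 2, 4, 4, 5, 6, 7, 7, 7, 9] 78.0
-210 [-77, -76, -76, -76, -76, -76, -74, -74, -74, -72, -72, -71, -71, -69, -69, -67, -67, -65, -65, -64, -64, -57, -57, -57, -57, -55, -53, -53, -4, -3, -3, -1, -1, 1, 1, 2, 2, 4, 4, 6, 6, 8, 8, 9, 9] 78.0
-200 [-70, -70, -70, -70, -69, -68, -68, -68, -68, -68, 
[... 603 characters left out ...]
, -12, -10, -10, -10, -9, -8, -5, -4, -4, -2, -2, 0, 0, 1, 2, 3, 3, 5, 5, 7, 7, 7, 8] 78.0
-160 [-42, -42, -42, -42, -42, -40, -40, -39, -39, -39, -37, -37, -35, -35, -34, -34, -32, -32, -30, -30, -29, -29, -28, -27, -27, -25, -25, -23, -22, -22, -20, -20, -18, -18, -17, -17, -15, -15, -6, -5, -5, -3, -3, -1, -1, 0, 0, 1, 2, 2, 4, 4, 5, 5, 7, 7, 9, 9] 79.0
-140 [-29, -29, -29, -29, -29, -28, -28, -27, -27, -27, -26, -26, -26, -24, -24, -23, -21, -21, -21, -19, -19, -18, -18, -18, -16, -16, -14, -14, -13, -11, -6, -6, -4, -4, -2, -2, -1, -1, 1, 1, 3, 3, 4, 4, 4, 6, 6, 6, 8, 8, 9, 9, 11, 11, 13, 13, 18] 78.0
y extents -245.94895121668645 213.63294030798727
plate y [-152.79423827  172.95566947]
```

```bash
python3 - <<'E'
from h import *
from fit import fit
c0=np.array([538.67,26.26]);a=.1943
ex=np.array([np.cos(a),np.sin(a)]);ey=np.array([-ex[1],ex[0]])
c=c0+10*ey
xy=c-20*ex-285*ey
r.goto([*xy,240],q_of(a))
s=snapshot("wrist"); save(s,"w2.png",k=1.5); p=cloud(s); np.save("w2_p.npy",p)
L=p.reshape(-1,3).copy(); d=L[:,:2]-c; L[:,0]=d@ex; L[:,1]=d@ey
for y0 in (-240,-214,-203,-192,-181,-170):
    m=(abs(L[:,1]-y0)<1)&(L[:,2]>55)&(L[:,2]<95)&(abs(L[:,0])<100)
    v=np.sort(L[m,0]); g=np.where(np.diff(v)>4)[0]
    print(y0,[(round(x[0],1),round(x[-1],1)) for x in np.split(v,g+1)] if len(v) else None)
m=(L[:,2]>60)&(L[:,2]<95)&(abs(L[:,0])<20)&(L[:,1]<-150); print("fixed end",np.percentile(L[m,1],[0,1]))
m=(L[:,2]>79)&(L[:,2]<90)&(abs(L[:,0])<6)&(abs(L[:,1])<70); print("blank",m.sum(),np.polyfit(L[m,1],L[m,0],1) if m.sum()>9 else 0)
m=(L[:,2]>6)&(L[:,2]<14)&(abs(abs(L[:,0])-30)<8)&(L[:,1]<-80); print("plate end",np.percentile(L[m,1],[0.5,2]),np.percentile(L[(L[:,2]>6)&(L[:,2]<14)&(abs(L[:,0])<60)&(L[:,1]<-80)&(L[:,1]>-160),0],[1,99]))
print(r.nose_length,get_state()["wrist_force"],get_state()["time"])
E
```

```text
-240 [(np.float64(-88.5), np.float64(-76.7)), (np.float64(-66.2), np.float64(-61.5)), (np.float64(-4.8), np.float64(9.7))]
-214 [(np.float64(-72.4), np.float64(-58.5)), (np.float64(-53.5), np.float64(-49.4)), (np.float64(-4.4), np.float64(8.3))]
-203 [(np.float64(-64.2), np.float64(-43.9)), (np.float64(-10.2), np.float64(9.1))]
-192 [(np.float64(-57.2), np.float64(-34.6)), (np.float64(-16.2), np.float64(8.7))]
-181 [(np.float64(-49.3), np.float64(-14.3)), (np.float64(-5.5), np.float64(8.5))]
-170 [(np.float64(-41.5), np.float64(-14.5)), (np.float64(-5.8), np.float64(9.1))]
fixed end [-258.67033241 -255.1196721 ]
blank 0 0
plate end [-513.07753516 -508.7400871 ] [-38.02624556  45.90857506]
19.0 [-0.97995335  0.51686734 -0.07181981] 4.625
```

View pics/w2.png

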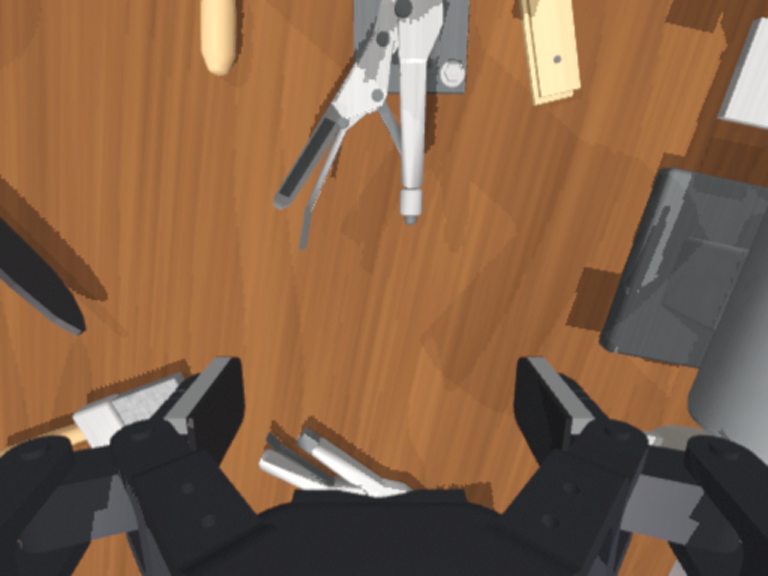

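The close view confirms it. The open tang pliers are bolted to the plate at (400,60), with the moving handle running to (285,200) and the fixed one to (410,215). The spare pliers lie apart at (330,460). Lowering over both handles.

```bash
cat >> h.py <<'E'
a=.1943; ex=np.array([np.cos(a),np.sin(a)]);ey=np.array([-ex[1],ex[0]]); c=np.array([538.67,26.26])+10*ey
def W(x,y,z): return [*(c+x*ex+y*ey),z]
def st(t=""):
    s=get_state(); e=np.array(s["eef_pos"]); d=e[:2]-c; f=np.array(s["wrist_force"])
    print(t,"t%.2f"%s["time"],"L",np.round([d@ex,d@ey,e[2]],1),"F",np.round([f[:2]@ex,f[:2]@ey,f[2]],1),"open %.3f"%s["opening"])
E
python3 - <<'E'
from h import *
r.line_to(W(-27,-192,140),v=250); st()
r.line_to(W(-27,-192,66),v=100); st("down")
r.line_to(W(-14,-192,66),v=40); st("shift")
grip(0.62,30); st("g1")
grip(0.45,30); st("g2")
r.sleep(0.3); st()
E
```

```text
t5.33 L [ -25.9 -192.4  141.5] F [ 1.  -0.2 -0.2] open 0.999
down t6.22 L [ -26.4 -192.6   66.7] F [0.2 0.7 0.5] open 1.000
shift t6.69 L [ -13.6 -192.    66.1] F [ 0.2 -0.2  0.3] open 1.001
g1 t7.12 L [ -11.9 -197.4   73.1] F [-9.9 -3.4 34.5] open 0.624
g2 t7.42 L [ -10.2 -198.7   75.4] F [-9.5 -3.2 42.6] open 0.455
 t7.72 L [ -10.2 -198.7   75.4] F [-9.3 -2.5 43.9] open 0.449
```

```bash
python3 - <<'E'
from h import *
s=snapshot("wrist"); t=snapshot("scene"); d=find_in("scene","tang_jaw"); print([(round(x["score"],2),np.round(x["extent"])) for x in d])
A=cv2.resize(s["pixels"],(800,600))[150:600,200:600]; B=cv2.resize(t["pixels"][190:300,140:380],(800,366))
B=cv2.resize(t["pixels"][180:280,150:240],(405,450))
cv2.imwrite("pics/c1.png",np.hstack([A,B])[...,::-1]); st()
E
```

```text
[(0.67, array([192., 223.,  72.,  17.]))]
 t7.87 L [ -10.2 -198.7   75.4] F [-8.9 -4.  44.5] open 0.453
```

View pics/c1.png

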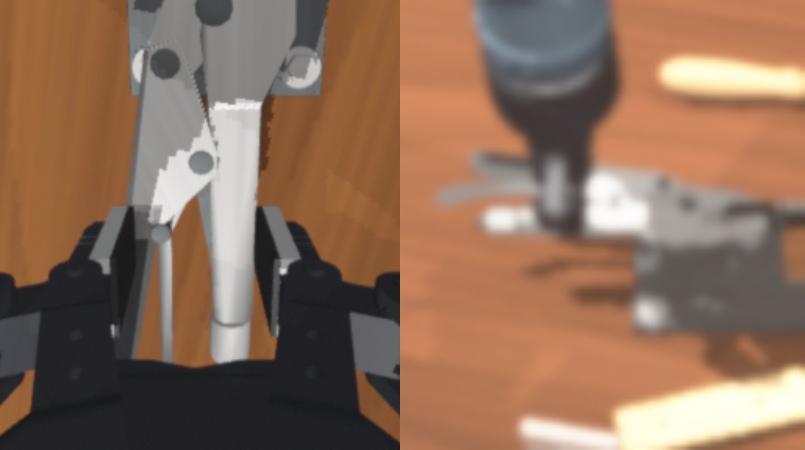

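```bash
python3 - <<'E'
from h import *
def prof():
    s=snapshot("wrist"); p=cloud(s).reshape(-1,3); d=p[:,:2]-c; L=np.stack([d@ex,d@ey,p[:,2]],1)
    for y0 in (-215,-200,-190,-185,-175,-165,-155):
        m=(abs(L[:,1]-y0)<1.5)&(L[:,2]>50)&(L[:,2]<110)&(abs(L[:,0])<90)
        o=L[m][np.argsort(L[m,0])]
        if len(o)==0: continue
        g=np.where((np.diff(o[:,0])>4)|(abs(np.diff(o[:,2]))>8))[0]
        print(y0,[tuple(np.round([x[0,0],x[-1,0],np.median(x[:,2])]).astype(int).tolist()) for x in np.split(o,g+1)])
prof()
r.line_to(W(-14,-192,75),v=40); st("raised"); prof()
E
```

```text
-215 [(-32, -19, 80), (-5, -5, 68), (-4, 9, 78)]
-200 [(-30, -30, 103), (-30, -30, 110), (-30, -30, 96), (-30, -30, 85), (-30, -30, 91), (-30, -30, 110), (-30, -30, 95), (-30, -30, 89), (-30, -30, 101), (-30, -30, 85), (-30, -30, 90), (-30, -30, 94), (-30, -18, 81), (-8, 8, 78), (8, 8, 110), (8, 8, 77), (8, 8, 101), (8, 8, 110), (8, 8, 101), (8, 8, 109), (8, 8, 88), (8, 8, 109), (8, 9, 102), (9, 9, 91), (9, 9, 106), (9, 9, 100), (9, 9, 94), (9, 9, 104), (9, 9, 94), (9, 9, 109), (9, 9, 106), (9, 9, 86), (9, 9, 97), (9, 9, 89), (9, 9, 96), (9, 9, 79), (9, 9, 90), (9, 9, 106), (9, 9, 90), (9, 9, 93), (9, 9, 78), (9, 9, 105), (9, 9, 82), (9, 9, 102), (9, 9, 86), (9, 9, 96), (9, 9, 80), (9, 9, 99), (9, 9, 78)]
-190 [(-44, -44, 105), (-44, -44, 103), (-44, -44, 92), (-43, -43, 108), (-43, -43, 97), (-43, -43, 108), (-43, -43, 98), (-43, -43, 89), (-43, -43, 105), (-43, -43, 94), (-43, -43, 92), (-43, -43, 101), (-43, -43, 94), (-43, -43, 109), (-43, -43, 94), (-43, -43, 105), (-43, -43, 91), (-43, -43, 104), (-43, -43, 88), (-43, -43, 98), (-43, -42, 102), (-42, -42, 90), (-42, -42, 107), 
[... 10275 characters left out ...]
 101), (18, 18, 108), (18, 18, 92), (18, 18, 97), (18, 18, 89), (18, 18, 103), (18, 18, 93), (18, 18, 105), (18, 18, 98), (18, 18, 94), (18, 18, 107), (18, 18, 97), (18, 19, 90), (19, 19, 107), (19, 19, 95), (19, 19, 104), (19, 19, 90), (19, 19, 99), (19, 19, 96), (19, 19, 108), (19, 19, 97), (19, 19, 108), (19, 19, 93), (19, 19, 99), (19, 19, 100), (19, 19, 103), (19, 19, 97), (20, 20, 106), (20, 20, 91)]
-175 [(-30, 10, 80)]
-165 [(-29, -6, 80), (-6, -6, 65), (-6, -6, 81), (-6, -6, 70), (-6, -6, 80), (-6, -6, 68), (-6, 9, 78)]
-155 [(-27, -10, 80), (-10, -10, 65), (-10, -10, 80), (-9, -9, 64), (-9, -9, 80), (-9, -9, 65), (-9, -9, 80), (-9, -7, 64), (-6, -6, 78), (-6, -6, 67), (-6, 10, 78)]
```

```bash
cat >> h.py <<'E'
def prof(ys,cam="wrist",lo=62,hi=84):
    s=snapshot(cam); p=cloud(s).reshape(-1,3); d=p[:,:2]-c; L=np.stack([d@ex,d@ey,p[:,2]],1)
    for y0 in ys:
        m=(abs(L[:,1]-y0)<1.5)&(L[:,2]>lo)&(L[:,2]<hi)&(abs(L[:,0])<70)
        o=np.sort(L[m,0])
        if len(o): print(y0,[(round(float(x[0]),1),round(float(x[-1]),1)) for x in np.split(o,np.where(np.diff(o)>4)[0]+1)])
    return s
E
python3 - <<'E'
from h import *
grip(0.75); st("open")
r.line_to(W(-14,-192,130),v=150); r.line_to(W(-14,-285,190),v=250); r.sleep(.2)
s=prof((-250,-240,-225,-214,-203,-192,-181,-170,-160)); st()
save(s,"w3.png",(150,0,400,200),3)
E
```

```text
open t8.71 L [ -15.  -191.3   73.8] F [ 0.6  1.2 -0.1] open 0.751
-250 [(-42.5, -31.9), (-22.5, -19.1), (-4.6, 9.3)]
-240 [(-40.6, -30.1), (-22.5, -19.1), (-4.7, 8.9)]
-225 [(-38.6, -27.5), (-22.4, -19.0), (-4.3, 9.0)]
-214 [(-36.7, -19.0), (-4.7, 8.7)]
-203 [(-34.9, -19.0), (-6.8, 9.2)]
-192 [(-33.2, -14.2), (-8.6, 9.0)]
-181 [(-31.5, 9.4)]
-170 [(-29.7, 9.0)]
-160 [(-28.0, 8.7)]
 t10.07 L [ -14.4 -283.3  188.9] F [ 0.1  0.3 -0.9] open 0.752
```

View pics/w3.png

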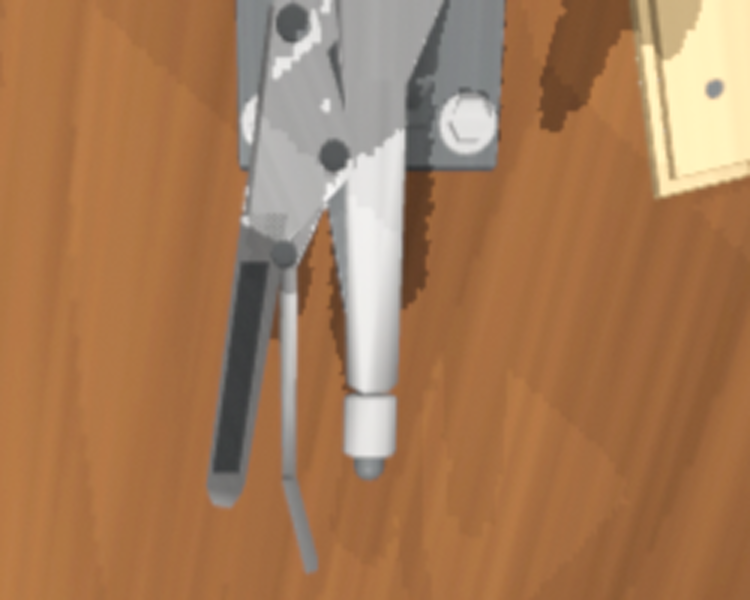

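The tang pliers hold shut with no hand on them. In the crop the handles are nearly parallel, with the moving one at (235,380) and the fixed one at (370,330). The lever between them is at (290,400). Next I'll look at the point side and check the blank.

```bash
python3 - <<'E'
from h import *
grip(0.0)
r.line_to(W(-10,-250,260),v=300)
r.goto(W(-10,-30,300),q_of(a))
print("blank/tang:"); prof((-70,-40,0,40,70,-192,-170),lo=79,hi=92)
r.goto(W(-10,170,250),q_of(a)); r.sleep(.2)
s=prof((160,170,181,192,203,214,225,240,250,258,268,274,280,284,288)); st()
save(s,"w4.png",(130,0,390,240),2.5)
E
```

```text
blank/tang:
-70 [(-1.4, 2.3)]
-40 [(-1.6, 2.0)]
0 [(-1.9, 1.7)]
40 [(-2.2, 2.5)]
70 [(-2.3, 2.2)]
160 [(-28.1, 9.5)]
170 [(-29.0, 9.4)]
181 [(-31.0, 9.2)]
192 [(-32.9, -14.2), (-7.8, 9.0)]
203 [(-34.7, -18.4), (-5.7, 8.9)]
214 [(-36.5, -19.2), (-3.7, 9.8)]
225 [(-38.2, -27.2), (-22.2, -19.0), (-3.7, 9.6)]
240 [(-40.7, -29.8), (-22.0, -18.9), (-3.7, 9.6)]
250 [(-42.4, -31.6), (-21.8, -18.8), (-3.7, 9.5)]
258 [(-43.3, -33.0), (-21.7, -18.7), (1.3, 4.4)]
268 [(-19.5, -15.6)]
274 [(-17.5, -14.6)]
280 [(-16.5, -12.6)]
284 [(-15.5, -12.6)]
 t13.12 L [ -9.4 168.7 250.4] F [-0.1 -0.1 -0.5] open -0.004
```

View pics/w4.png

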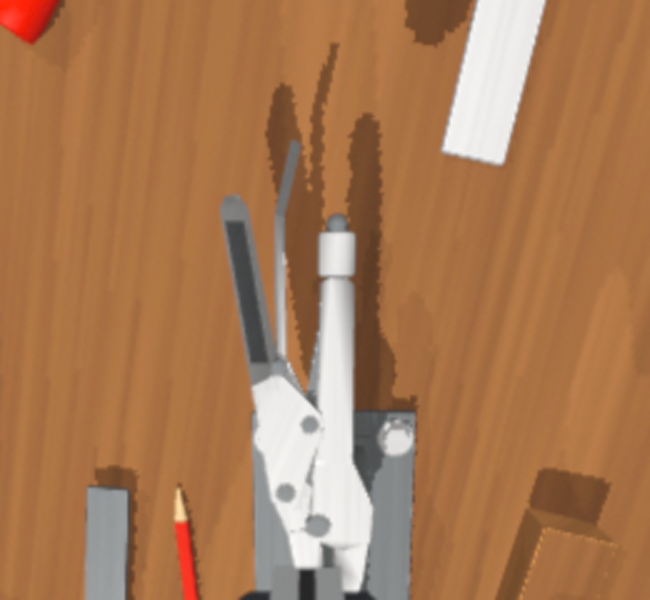

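The locked point side has the same profile as the tang side (-32.9 against -33.2 mm at 192), so the tang is locked. The blank hasn't moved. The lever tab is at (293,165) in the crop, free on its right. Pushing it now.

```bash
python3 - <<'E'
from h import *
r.goto(W(18,281,150),q_of(a)); st()
r.line_to(W(18,281,78),v=120); st("down")
hit=None
for x in np.arange(14,-22,-3):
    r.line_to(W(x,281,78),v=40); st()
    f=np.array(get_state()["wrist_force"][:2])@ex
    if f>15: break
    if hit is None and f>1.2: hit=x
    if hit is not None and x<hit-10 : break
E
```

```text
t13.78 L [ 18.1 280.4 150.6] F [-0.1 -0.1  0.6] open -0.003
down t14.53 L [ 18.9 280.8  79.2] F [-0.1 -0.2  0.1] open 0.000
 t14.78 L [ 14.2 281.2  78.8] F [-0.6  0.5  0. ] open -0.000
 t15.03 L [ 10.8 281.1  78.1] F [ 0.6  0.3 -0.4] open -0.003
 t15.28 L [  7.7 281.   77.9] F [-0.1  0.7 -0.7] open -0.001
 t15.53 L [  4.8 281.   78. ] F [ 0.1 -0.1 -0.4] open -0.001
 t15.78 L [  1.8 281.   78. ] F [-0.1  0.5  0.4] open -0.003
 t16.03 L [ -1.2 281.   78. ] F [-0.4  0.4 -0.4] open 0.002
 t16.28 L [ -4.2 281.   78. ] F [0.5 0.7 0.2] open 0.003
 t16.53 L [ -7.2 281.   78. ] F [-0.1  0.4  0.4] open 0.001
 t16.78 L [-10.3 281.   78. ] F [-0.1  0.3 -0.5] open -0.001
 t17.03 L [-13.2 281.   78. ] F [-0.9 -0.1 -0.1] open 0.002
 t17.28 L [-16.2 281.   78. ] F [-0.2  0.6 -0.7] open -0.005
 t17.53 L [-19.3 281.   78. ] F [ 0.3 -0.2 -0.4] open -0.000
```

```bash
python3 - <<'E'
from h import *
r.line_to(W(16,281,78),v=100); r.line_to(W(16,281,160),v=200)
r.goto(W(-10,170,250),q_of(a)); r.sleep(.2)
s=prof((170,192,203,214,240,258,274,280)); st()
save(s,"w5.png",(130,0,390,240),2.5)
E
```

```text
170 [(-29.1, 9.2)]
192 [(-32.9, -14.3), (-8.0, 9.8)]
203 [(-34.9, -18.4), (-5.9, 9.6)]
214 [(-36.6, -18.4), (-4.0, 9.3)]
240 [(-40.1, -29.9), (-22.4, -18.5), (-4.2, 10.2)]
258 [(-43.7, -33.0), (-21.2, -18.3), (0.7, 4.7)]
274 [(-18.2, -14.3)]
280 [(-16.2, -13.3)]
 t19.48 L [-10.6 171.1 248.4] F [-0.4  0.  -0. ] open -0.002
```

View pics/w5.png

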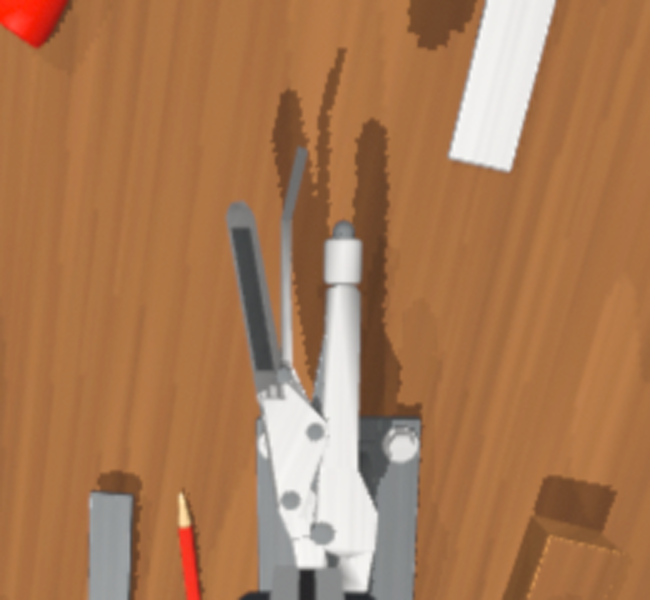

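No release: the handle profile and picture are unchanged, and I felt no contact. So the fingertips passed above the tab. I'll measure the real tip height with the scene camera.

```bash
python3 - <<'E'
from h import *
e=np.array(get_state()["eef_pos"]); print(e, get_state()["tcp_rot"], q_of(a))
for cam in ("scene",):
    s=snapshot(cam); p=cloud(s); 
    m=(np.hypot(p[...,0]-e[0],p[...,1]-e[1])<60)&(p[...,2]>150)
    q=p[m]; 
    for lo in range(190,330,8):
        k=q[(q[:,2]>=lo)&(q[:,2]<lo+8)]
        if len(k): d=k[:,:2]-e[:2]; print(lo,len(k),"x",np.round(np.percentile(d@ex,[2,98])),"y",np.round(np.percentile(d@ey,[2,98])))
E
```

```text
[493.32494145 201.86513309 248.376765  ] [ 1.15237516e-04  9.95198177e-01  9.78707390e-02 -1.37602788e-03] [np.float64(0.0), np.float64(0.9952846491723624), np.float64(0.09699725316650795), np.float64(0.0)]
254 13 x [ 3. 14.] y [-13.   4.]
262 9 x [-7. 14.] y [-13.  -7.]
270 3 x [2. 7.] y [-12. -12.]
278 5 x [-6.  8.] y [-13. -10.]
286 2 x [-4.  8.] y [-15. -14.]
294 14 x [-7. 33.] y [-15.  -3.]
302 20 x [13. 36.] y [-14.   8.]
310 20 x [-11.  39.] y [-19.  -1.]
318 15 x [-11.  48.] y [-19.  -8.]
326 14 x [-7. 52.] y [-19.  10.]
```

```bash
python3 - <<'E'
from h import *
r.goto(W(20,281,120),q_of(a))
r.line_to(W(20,281,54),v=120); st("down")
n=0
for x in np.arange(8,-19,-2.):
    r.line_to(W(x,281,54),v=50); 
    s=get_state(); f=np.array(s["wrist_force"][:2])@ex; st()
    if f>12: break
E
```

```text
down t20.95 L [ 20.9 280.8  55.2] F [ 0.3 -0.2  0.5] open 0.005
 t21.34 L [  7.7 281.1  54.4] F [ 0.3 -0.   1.3] open -0.002
 t21.59 L [  6. 281.  54.] F [-0.6  0.6 -0.4] open -0.000
 t21.84 L [  3.9 281.   53.9] F [-0.2 -0.8  0.3] open -0.003
 t22.09 L [  2. 281.  54.] F [ 0.4 -0.5  0.3] open 0.002
 t22.34 L [  0.  281.1  54.1] F [0.1 0.6 0.2] open 0.004
 t22.59 L [ -2.1 281.   54. ] F [ 0.6  1.3 -0.2] open 0.003
 t22.84 L [ -4.1 281.   54. ] F [0.2 0.1 0.5] open 0.000
 t23.09 L [ -6.1 281.   54. ] F [ 0.7  0.2 -0.2] open -0.002
 t23.34 L [ -8.1 281.   54. ] F [0.8 0.6 0. ] open 0.002
 t23.59 L [-10. 281.  54.] F [ 1.4 -0.1  1.1] open 0.002
 t23.84 L [-11.9 280.9  54.1] F [ 1.9 -0.2  0.4] open -0.001
 t24.09 L [-14.1 280.8  54. ] F [ 1.5 -1.3  0.1] open 0.002
 t24.34 L [-16.2 280.8  54. ] F [ 1.8 -1.   0.3] open 0.004
 t24.59 L [-18.2 281.   54. ] F [ 1.4 -1.7  0.1] open -0.001
```

```bash
python3 - <<'E'
from h import *
for x in np.arange(-20,-33,-2.):
    r.line_to(W(x,281,54),v=50)
    s=get_state(); f=np.array(s["wrist_force"][:2])@ex; st()
    if f>10: break
r.line_to(W(16,281,54),v=150); r.line_to(W(16,281,160),v=250)
r.goto(W(-10,170,250),q_of(a)); r.sleep(.2)
s=prof((170,192,203,214,240,258,274,280)); st()
save(s,"w6.png",(100,0,390,240),2.5)
E
```

```text
t24.84 L [-20.2 281.   54. ] F [ 1.7 -1.9  0.5] open 0.004
 t25.09 L [-22.2 281.   54. ] F [ 1.9 -0.5  0.2] open -0.001
 t25.34 L [-24.6 281.2  53.9] F [ 0.4 -0.3 -0.1] open 0.001
 t25.59 L [-26.6 281.1  53.8] F [-0.8 -0.1 -0.2] open -0.003
 t25.84 L [-28.2 281.   54. ] F [ 0.4 -0.5  0.1] open 0.001
 t26.09 L [-30.2 281.   54. ] F [-0.9  0.4 -0.6] open -0.000
 t26.34 L [-32.2 281.   54. ] F [-0.1 -0.  -0. ] open -0.000
170 [(-41.7, -14.3), (-4.7, 9.2)]
192 [(-57.9, -34.5), (-15.4, 9.8)]
203 [(-64.6, -43.9), (-9.1, 9.6)]
214 [(-69.0, -58.1), (-53.4, -48.7), (-4.1, 9.3)]
240 [(-65.5, -61.1), (-4.2, 10.1)]
258 [(-69.4, -67.5), (0.7, 4.7)]
 t28.27 L [-10.6 171.  248.4] F [-0.8 -0.2 -0.2] open 0.000
```

View pics/w6.png

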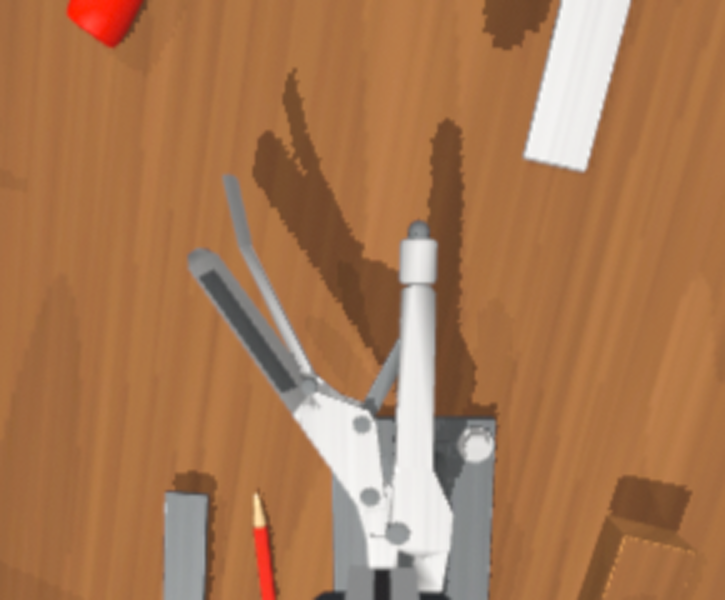

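The point pliers are fully open: the handle is at (245,330), and its profile matches the tang pliers' open one (-57.9 mm at 192). Last, I'll check the blank and the tang lock.

```bash
python3 - <<'E'
from h import *
r.goto(W(-10,-30,300),q_of(a)); r.sleep(.2)
s=prof((-70,-40,0,40,70),lo=79,hi=92)
r.goto(W(-14,-285,220),q_of(a)); r.sleep(.2)
prof((-240,-214,-192,-170)); st()
workorder.close_job()
E
```

```text
-70 [(-2.4, 1.4)]
-40 [(-1.4, 2.2)]
0 [(-1.8, 1.8)]
40 [(-2.2, 2.4)]
70 [(-2.4, 2.1)]
-240 [(-41.0, -30.3), (-22.4, -19.6), (-4.5, 8.9)]
-214 [(-36.7, -19.5), (-4.7, 9.0)]
-192 [(-33.6, -14.0), (-8.6, 9.3)]
-170 [(-29.8, 8.7)]
 t30.64 L [ -13.3 -283.9  220.8] F [-0.3 -0.  -0.5] open 0.004
the job is handed in; nothing more can be done
```

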